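# Line up the castle nut on the spindle for its split pin

### The job

Of the two small flywheel stands on the bench, one still lacks its split pin. Tighten that stand's castle nut (clockwise seen from above) to the next slot that lines up with the cross hole in the stud, so that a pin could be pushed straight through; do not back the nut off to the previous slot or turn it well past the next one. Leave the stand that is already pinned and the tray of split pins alone, and let go of the nut.

Things in the scene. Friction and masses are not known exactly. Their poses are not given: they have to be found in the camera images.
- castle_nut (a joint): Turn of the unpinned nut, rad, growing clockwise seen from above (tightening). 0: a pair of slots (one above the middle of each flat, 9.5 mm wide, dark floors) lines up with the cross hole, at the next line-up when tightening; starts between -0.83 and -0.28. The hole runs along the orange line across the stud's end. Stiff (about 0.1 N m), stays where left.
- nut_mid (a point): Bare-metal castle nut without a pin, on a black bolted-down pedestal with a blue wheel. Point on its upright axis, 91 mm above the bench. Hexagon 50 mm across flats, from 13 mm below (on a flat washer) to 13 mm above the point; then a slotted crown 49 mm across, 12 mm high; stud 30 mm thick ends 29 mm above the point. z up; x and every 60 degrees: outward normal of a flat, turning with the nut.
- pinned_stand: The other stand, bolted down and just like the first but with a brass split pin already through the nut, its eye and spread legs sticking out (up to 49 mm from the axis). 120 mm high. Origin at the centre of its underside, z up, x along its pin. To be left alone.
- pin_tray: Loose yellow open tray, 85 x 120 x 25 mm, holding brass split pins. Origin at the centre of its underside, z up, long side along y. To be left alone.

How it is judged (in metres and radians):
At the end, for the whole second after the job is handed in: The unpinned castle nut stands, at rest, with the next pair of slots in the tightening direction within 10 degrees (0.175 rad) of the cross hole (value of joint castle_nut between -0.175 and 0.175 rad and not (velocity of joint castle_nut above 0.05 rad/s) and velocity of joint castle_nut above -0.05 rad/s); the robot touches nothing.
It fails at once if the nut is backed off (turned counter-clockwise until the previous slot lines up, below -1.0 rad) (value of joint castle_nut below -1 rad).
It fails at once if the nut is turned well past the slot (more than 20 degrees, 0.35 rad) (value of joint castle_nut above 0.35 rad).
It fails at once if the pinned stand is pushed or gripped (more than 3 N) (contact force between any of the fingers, the arm and pinned_stand above 3 N).
It fails at once if the tray of pins is shifted by more than 20 mm (distance of pin_tray from where it was at the start of the episode above 0.02 m).
It also fails if it takes over 32 s, if anything falls off the work surface, if the arm or the gripper's body presses on something with over 40 N, if the wrist force passes 120 N, or if a joint passes its speed limit or range.

### The arm

A 6-joint arm with a two-finger parallel gripper is mounted at the origin on the work surface. World frame = base frame: x ahead of the robot, y to its left, z up, the work surface at z = 0. Lengths are in mm, angles in rad, forces in N, time in s.
With the tool pointing down it reaches from about 350 to 875 mm from the base axis. Payload 4.2 kg.
Tool frame: the origin (TCP) lies at the very end of the fingers, on their centre line; the grasp point (between the pads) lies 19 mm behind it; z points along the fingers, y is the direction in which the jaws open and shut (so a half turn about z gives the same grasp; the last joint's range is limited). The gripper opens to 85 mm and grips with 20 to 120 N. Pads are 22 mm wide; open, the fingers measure 114 mm over their backs; the gripper's body (76 mm by 85 mm) begins 54 mm behind the grasp point. The pads swing forward as they close: fully open they stand 13 mm farther back than shut.
Start: joints at [1.475, 0.385, 0.008, 0, -1.194, -0.259], TCP at [217.094, 586.063, 231.312] pointing down, gripper open.
Joint ranges: [-3.14, 3.14], [-1.21, 2.06], [-1.07, 1.41], [-3.16, 2.05], [-2.99, -0.16], [-3.1, 3.1]. Speed limits (rad/s): [2.79, 2.79, 3.14, 3.14, 3.14, 3.14].

### API

Orientations are given as a rotation vector (axis times angle).
In Python, from cell import telemetry, cams, hand_in, spotter gives the robot as it stands.
- The arm moves only by the tool move_arm, never from a script. Its argument "deltas" is a list of rows, each a list of 6 numbers: the shift along the tool's x, y, z scaled (see below), then the turn, a rotation vector about the tool's x, y, z scaled (see below). In form: [[x, y, z, rx, ry, rz], ...]. A call has 1 to 10 rows; each row is the pose to reach, as a shift and turn from the pose commanded when the call began, along the tool's axes at that moment; what a row does not reach only later rows make up. The controller multiplies each number of a shift by 0.3 m and each number of a turn by pi/2 rad. A row lasts 1/8 s, in which the tool goes at most 62.5 mm and 10.7 degrees, less where a joint would pass 70% of its speed; a pose out of reach is approached as far as the arm can. A call with a number of a shift or a turn outside -1 to 1 is refused whole. A call with a gripper value outside its range is refused whole. "jaw" is the opening, from -1 (shut) to 1 (fully open), set as the call begins (left out, the last holds). The fingers move at their own pace and stop on an object; the grip force is fixed at half the most. Time passes only in rows, so rows that repeat a pose let the fingers close. It gives the time, the measured TCP pose, the force and the opening at its end, in the units of the state.
- telemetry.state(): the state, without advancing time (a new reading comes with each control period).
- cams.grab_frame(name): name is "scene" or "top" or "wrist"; returns (picture, depth): 480x640x3 uint8, red, green, blue; 480x640 float32, mm along the optical axis (not along the pixel's ray), 0 where there is no reading.
- cams.camera_info(name): a dict with "mtx" (3x3 intrinsics, pixels), "extrinsics" (4x4, takes a point from camera to world coordinates). Camera axes: x right, y up, looking along -z (the intrinsics and any distortion apply to the point x, -y, -z); pixel columns grow to the right and rows downward; lengths in mm; the calibration is good to about 2 mm. A picture is of the moment at which its call begins: read the wrist's pose just before it. camera_info takes no time and is no camera call; for the wrist camera it gives the pose at the moment of the call.
- hand_in(): hands the job in, once; it reports no verdict.
Trained networks look in the newest picture that a camera, given by its name, has taken for a name from the list of things; names that differ only in an ending like _2 or _b are one class to them, and where a whole thing is asked for, a point or a joint stands for the part that bears it (a point fixed in the world has none). Each returns a list of dicts, best first, with "p" (0 to 1); they miss things now and then, are a little off and sometimes report something else, mostly with a low value. They report only what shows in the picture. A call takes as long as a camera call.
- spotter.look_for(camera, label): "uv" ([column, row] in pixels, amid what is visible of it).
- spotter.silhouettes(camera, label): "mask" (480x640 bool, what is visible of it) and "uv" ([column, row] in pixels, amid what is visible of it).
The state is a dict: "t": time; "qpos": joint angles; "dq": joint speeds; "joint_torque": joint torques, N m; "eef_pos": TCP position; "orientation": TCP orientation; "force": force on the tool from outside, world axes, zero at the start; "ft_torque": the same for the moment, N m; "gripper_width": opening from 0.0 (shut) to 1.0 (fully open).
Only numpy, scipy, OpenCV 4.12 (cv2) and the standard library are available. Lean on these libraries where they do the work, as an engineer would, in place of code of your own. Each camera call takes 0.05 s, during which the arm holds its last target.

## Working session

There is one attempt and no reset: what is moved stays moved. The work goes in short steps, Python scripts to look and compute and a tool call to move; the robot and the scene stay as the last step left them, time stands still between calls to the robot, and variables do not carry over. Pictures are saved under pics/ and viewed, and the job is handed in when it is done.

Besides the shell and the picture viewer there is one more tool, called after "Emit:" by a JSON object that holds its "api" and its "payload". move_arm: Moves the arm, as the interface text tells. Its arguments: {"type":"object","properties":{"deltas":{"type":"array"},"jaw":{"type":"number"}},"required":["deltas"]}

```bash
ls; mkdir -p pics; python3 - <<'E'
from cell import telemetry, cams, spotter
import cv2, numpy as np
s=telemetry.state(); print({k:np.round(v,3) for k,v in s.items()})
for n in ["scene","top","wrist"]:
    im,d=cams.grab_frame(n); np.save(f'pics/{n}_d.npy',d); cv2.imwrite(f'pics/{n}.png',im[:,:,::-1])
    i=cams.camera_info(n); print(n,np.round(i['mtx'],1).tolist(),np.round(i['extrinsics'],3).tolist(),[k for k in i])
    for l in ["nut_mid","pinned_stand","pin_tray"]:
        print(l,[(np.round(r['uv']),round(r['p'],2)) for r in spotter.look_for(n,l)][:3])
E
```

```text
pics
{'t': np.float64(0.0), 'qpos': array([ 1.475,  0.386,  0.007, -0.   , -1.194, -0.259]), 'dq': array([ 0.   , -0.001, -0.001, -0.001,  0.   , -0.   ]), 'joint_torque': array([ 0.0000e+00, -3.9229e+01,  1.8840e+01,  4.1860e+00, -5.0000e-03,
        0.0000e+00]), 'eef_pos': array([216.91 , 585.526, 230.23 ]), 'orientation': array([ 3.09 , -0.554, -0.   ]), 'force': array([-1.261, -0.053,  0.399]), 'ft_torque': array([0.07 , 0.   , 0.023]), 'gripper_width': np.float64(1.002)}
scene [[571.6, 0.0, 319.8], [0.0, 571.6, 242.6], [0.0, 0.0, 1.0]] [[0.014, -0.763, 0.646, 1292.388], [1.0, 0.022, 0.005, -8.132], [-0.018, 0.646, 0.763, 885.369], [0.0, 0.0, 0.0, 1.0]] ['mtx', 'extrinsics']
nut_mid [(array([270., 200.]), 0.82)]
pinned_stand [(array([463., 216.]), 0.8)]
pin_tray [(array([341., 313.]), 0.85)]
top [[457.1, 0.0, 325.4], [0.0, 457.1, 229.8], [0.0, 0.0, 1.0]] [[0.03, 0.996, -0.082, 572.623], [-0.999, 0.032, 0.021, 0.207], [0.023, 0.081, 0.996, 807.764], [0.0, 0.0, 0.0, 1.0]] ['mtx', 'extrinsics']
nut_mid [(array([386., 301.]), 0.59)]
pinned_stand [(array([150., 304.]), 0.78)]
pin_tray [(array([305., 182.]), 0.96)]
wrist [[402.8, 0.0, 314.8], [0.0, 402.8, 231.9], [0.0, 0.0, 1.0]] [[-0.347, 0.889, 0.298, 293.824], [-0.938, -0.329, -0.109, 557.951], [0.001, -0.317, 0.948, 374.403], [0.0, 0.0, 0.0, 1.0]] ['mtx', 'extrinsics']
nut_mid []
pinned_stand []
pin_tray []
```

View pics/scene.png

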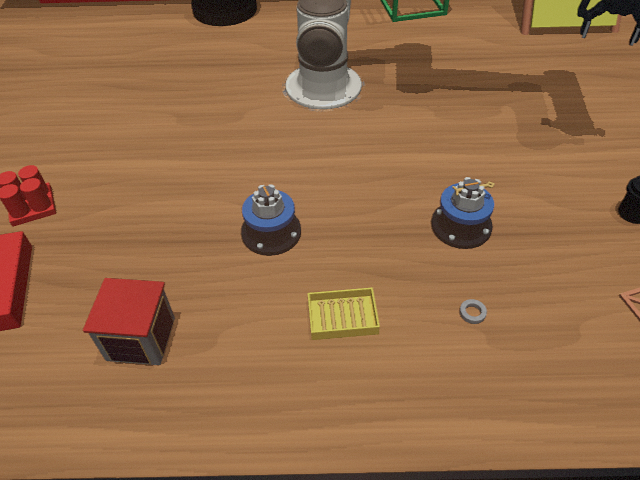

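View pics/top.png

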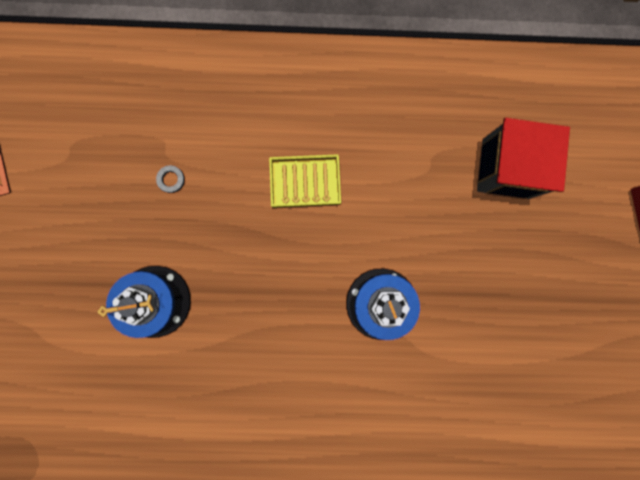

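```bash
python3 - <<'E'
import cv2
im=cv2.imread('pics/top.png'); c=im[250:350,330:440]; cv2.imwrite('pics/topcrop.png',cv2.resize(c,None,fx=6,fy=6,interpolation=cv2.INTER_CUBIC))
E
```

```text
(no output)
```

View pics/topcrop.png

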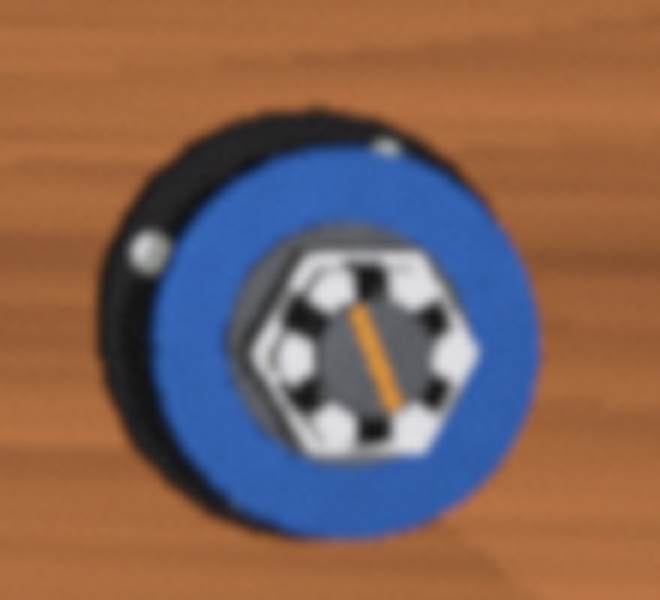

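Scene: the unpinned stand is the one at about (270,200) in the scene picture and (390,308) in the top picture. The pinned one is at about (463,216) and (135,305), and the tray is far enough away. In the top picture the slots look about vertical, and the orange line is tilted roughly 20° counter-clockwise from vertical. Next I measure this in world coordinates.

```bash
cat > h.py <<'E'
import numpy as np, cv2
def ray(uv,i):
    m=np.array(i['mtx']);E=np.array(i['extrinsics'])
    uv=np.atleast_2d(uv).astype(float)
    d=np.c_[(uv[:,0]-m[0,2])/m[0,0],-(uv[:,1]-m[1,2])/m[1,1],-np.ones(len(uv))]
    return E[:3,3],d@E[:3,:3].T
def atz(uv,z,i):
    o,d=ray(uv,i); return o+d*((z-o[2])/d[:,2])[:,None]
def proj(P,i):
    m=np.array(i['mtx']);E=np.array(i['extrinsics'])
    c=(np.atleast_2d(P)-E[:3,3])@E[:3,:3]
    return np.c_[m[0,0]*c[:,0]/-c[:,2]+m[0,2], m[1,1]*-c[:,1]/-c[:,2]+m[1,2]]
def rect(im,i,cx,cy,z,half=45,s=6):
    # world-rectified: columns = +x right, rows = +y up
    n=int(2*half*s); g=(np.arange(n)+.5)/s-half
    X,Y=np.meshgrid(cx+g,cy-g); uv=proj(np.c_[X.ravel(),Y.ravel(),np.full(X.size,z)],i).astype(np.float32)
    return cv2.remap(im,uv[:,0].reshape(n,n),uv[:,1].reshape(n,n),cv2.INTER_CUBIC)
E
python3 - <<'E'
from h import *
from cell import cams
i=cams.camera_info('top'); im=cv2.imread('pics/top.png'); d=np.load('pics/top_d.npy')
o=np.array([330,250])
pts=np.array([[357,305],[395,408],[370,280],[373,430],[305,312],[435,393]])/6+o-0.4
print(np.round(atz(pts,118,i),1))
hsv=cv2.cvtColor(im,cv2.COLOR_BGR2HSV)
m=np.zeros(im.shape[:2],np.uint8);m[275:345,350:430]=1
orange=(hsv[...,0]>8)&(hsv[...,0]<25)&(hsv[...,1]>120)&(m>0)
y,x=np.nonzero(orange); k=np.hypot(x-391,y-309)<12
w=atz(np.c_[x[k],y[k]],120,i); c=w.mean(0); u,s,v=np.linalg.svd(w-c); print(c,v[0],np.degrees(np.arctan2(v[0,1],v[0,0])),s)
ii=cams.camera_info('scene'); 
r=rect(im,i,c[0],c[1],118); cv2.imwrite('pics/rect.png',r)
# depth heights
yy,xx=np.mgrid[270:350,345:430]; uv=np.c_[xx.ravel(),yy.ravel()]; oo,dd=ray(uv,i); P=oo+dd*d[yy.ravel(),xx.ravel()][:,None]
R=np.hypot(*(P[:,:2]-c[:2]).T)
for a,b in [(0,12),(13,24),(26,30),(31,34),(35,45),(45,52),(55,65)]:
    q=P[(R>a)&(R<b),2]; print(a,b,np.round(np.percentile(q,[10,50,90]),1))
t=P[P[:,2]>108]; print(t[:,:2].mean(0),(t[:,:2].min(0)+t[:,:2].max(0))/2)
E
```

```text
[[ 526.  -112.7  118. ]
 [ 500.8 -122.7  118. ]
 [ 532.3 -115.8  118. ]
 [ 495.3 -117.3  118. ]
 [ 523.9  -99.7  118. ]
 [ 504.8 -132.6  118. ]]
[ 513.18393794 -117.23072848  120.        ] [-9.19857662e-01 -3.92252319e-01 -7.29081369e-16] -156.9052819247823 [5.54704292e+01 9.57067211e+00 1.53648619e-13]
0 12 [119.7 121.  122.5]
13 24 [104.6 115.4 119.5]
26 30 [ 77.8  80.  105. ]
31 34 [74.8 76.8 79.6]
35 45 [74.3 76.  77.5]
45 52 [13.9 75.5 77.3]
55 65 [ 0.7 12.  14.4]
[ 516.97729525 -110.60328175] [532.26945096 -69.923383  ]
```

View pics/rect.png

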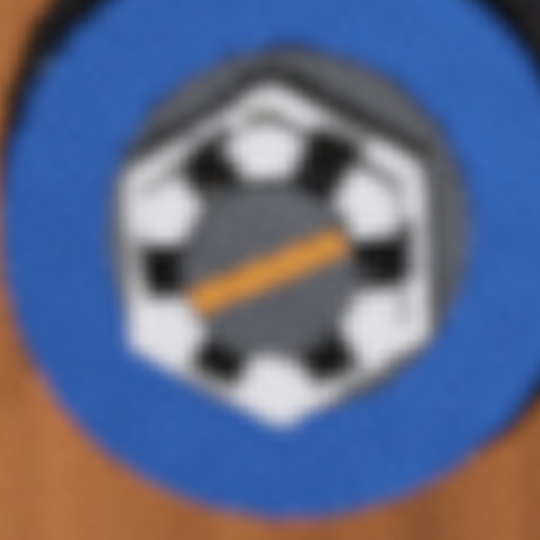

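The rectified picture (x right, y up) shows slots at about +2° and +62°, and the orange line at about +22°. Tightening should therefore need about 40°. The axis is at about (513,-117), and the wheel top is at z≈76. I move over the nut for a closer wrist view.

Emit:
{"api": "move_arm", "payload": {"deltas": [[0.12,0.13,0,0,0,0],[0.25,0.27,0,0,0,0],[0.38,0.41,0,0,0,0],[0.51,0.54,0,0,0,0],[0.64,0.68,0,0,0,0],[0.76,0.81,0,0,0,0],[0.87,0.927,0,0,0,0]], "jaw": 1}}

```text
t: 1.48
eef_pos: [365.6, 232.9, 231.7]
orientation: [-3.091, 0.554, -0.001]
force: [0.3, -0.5, -0.4]
gripper_width: 1.0
```

Emit:
{"api": "move_arm", "payload": {"deltas": [[0.12,0.13,0,0,0,0],[0.25,0.27,0,0,0,0],[0.38,0.41,0,0,0,0.02],[0.51,0.54,0,0,0,0.04],[0.64,0.68,0,0,0,0.06],[0.76,0.81,0,0,0,0.08],[0.83,0.89,0,0,0,0.08],[0.87,0.927,0,0,0,0.08],[0.87,0.927,0,0,0,0.08]]}}

```text
t: 2.6
eef_pos: [513.5, -117.3, 231.1]
orientation: [3.051, -0.749, -0.001]
force: [-0.1, 0.5, -1.0]
gripper_width: 1.003
```

```bash
python3 - <<'E'
from h import *
from cell import cams, telemetry, spotter
s=telemetry.state(); print({k:np.round(s[k],3) for k in ['t','qpos','eef_pos','orientation']})
i=cams.camera_info('wrist'); im,d=cams.grab_frame('wrist'); im=np.ascontiguousarray(im[:,:,::-1]); cv2.imwrite('pics/w1.png',im)
E=i['extrinsics']; import pickle; pickle.dump((i,d),open('w1.pkl','wb'))
hsv=cv2.cvtColor(im,cv2.COLOR_BGR2HSV)
g=proj([[513.2,-117.2,120]],i)[0]; print('expected px',g)
orange=(hsv[...,0]>8)&(hsv[...,0]<25)&(hsv[...,1]>120)
y,x=np.nonzero(orange); k=np.hypot(x-g[0],y-g[1])<35
w=atz(np.c_[x[k],y[k]],120,i); c=np.median(w,0); c=w.mean(0); u,sv,v=np.linalg.svd(w-c); print(k.sum(),c,np.degrees(np.arctan2(v[0,1],v[0,0])))
cv2.imwrite('pics/rect1.png',rect(im,i,c[0],c[1],116))
E
```

```text
{'t': np.float64(2.6), 'qpos': array([ 0.084,  0.218, -0.232, -0.   , -1.122,  1.005]), 'eef_pos': array([ 513.509, -117.262,  231.118]), 'orientation': array([ 3.051e+00, -7.490e-01, -1.000e-03])}
expected px [314.90445756 227.69420269]
268 [ 511.78451486 -116.40785142  120.        ] -157.12371579466355
```

View pics/w1.png

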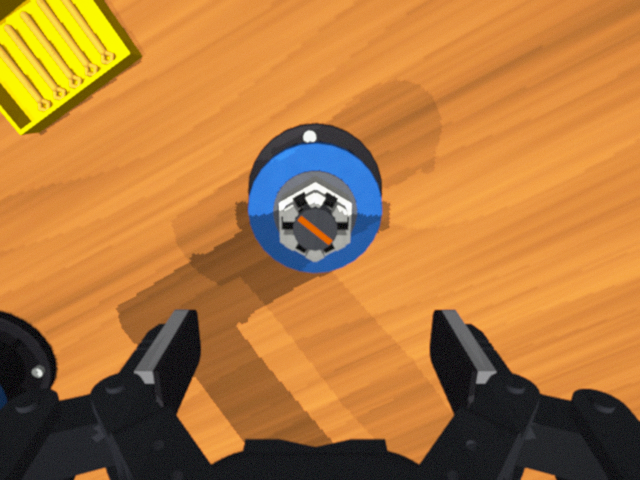

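View pics/rect1.png

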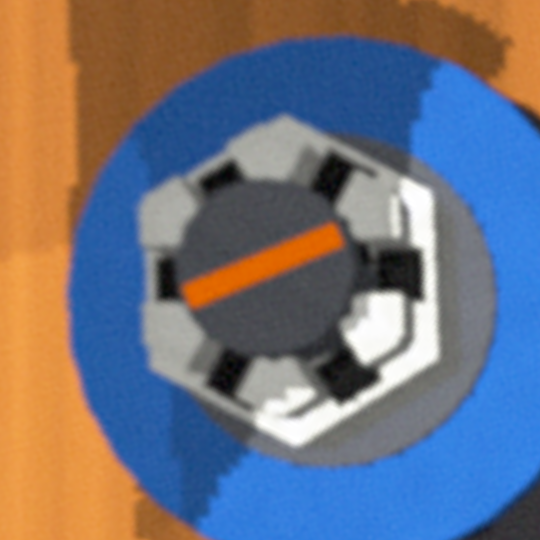

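The closer view gives the line at +23°, slots at 2.2°, 62.2° and 122.5°, and the axis at about (512.5,-116.8). The turn needed is therefore about 39° clockwise (castle_nut ≈ -0.68). The jaw axis is at 62.4°, already square to a pair of flats. I descend, then close.

Emit:
{"api": "move_arm", "payload": {"deltas": [[0,0,0.1,0,0,0],[-0.004,0,0.23,0,0,0],[-0.004,0,0.36,0,0,0],[-0.004,0,0.45,0,0,0],[-0.004,0,0.5,0,0,0],[-0.004,0,0.503,0,0,0],[-0.004,0,0.503,0,0,0]], "jaw": 1}}

```text
t: 3.52
eef_pos: [513.2, -116.0, 81.5]
orientation: [-3.051, 0.746, -0.003]
force: [0.3, 0.7, -0.6]
gripper_width: 1.004
```

```bash
python3 - <<'E'
from h import *
from cell import cams, telemetry
s=telemetry.state(); print({k:np.round(s[k],3) for k in ['t','eef_pos','orientation','force','ft_torque']})
im,d=cams.grab_frame('wrist'); cv2.imwrite('pics/w2.png',im[:,:,::-1])
E
```

```text
{'t': np.float64(3.525), 'eef_pos': array([ 513.199, -115.967,   81.532]), 'orientation': array([-3.051e+00,  7.460e-01, -3.000e-03]), 'force': array([ 0.273,  0.7  , -0.566]), 'ft_torque': array([ 0.006, -0.009, -0.026])}
```

View pics/w2.png

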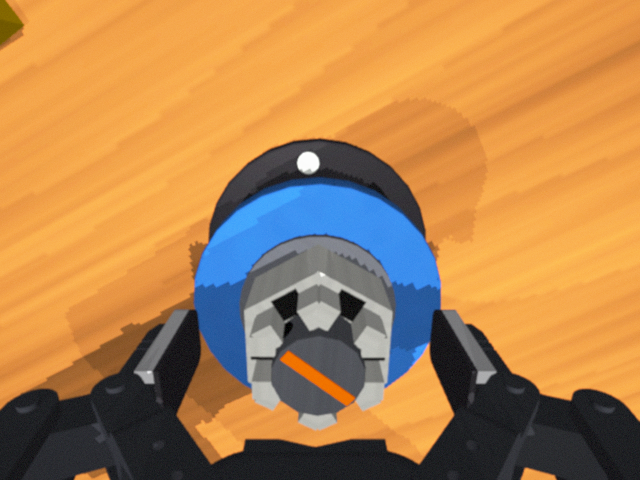

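The nut sits centred between the open pads, with side flats at columns 245 and 390, parallel to them. Closing.

Emit:
{"api": "move_arm", "payload": {"deltas": [[0,0,0,0,0,0],[0,0,0,0,0,0],[0,0,0,0,0,0],[0,0,0,0,0,0],[0,0,0,0,0,0],[0,0,0,0,0,0]], "jaw": -1}}

```text
t: 4.32
eef_pos: [512.4, -116.6, 81.4]
orientation: [3.051, -0.747, 0.001]
force: [-1.2, -1.0, 5.0]
gripper_width: 0.571
```

```bash
python3 - <<'E'
from h import *
from cell import cams, telemetry
s=telemetry.state(); print({k:np.round(s[k],3) for k in ['t','eef_pos','orientation','force','ft_torque','gripper_width']})
im,d=cams.grab_frame('wrist'); cv2.imwrite('pics/w3.png',im[:,:,::-1])
E
```

```text
{'t': np.float64(4.325), 'eef_pos': array([ 512.37 , -116.623,   81.394]), 'orientation': array([ 3.051e+00, -7.470e-01,  1.000e-03]), 'force': array([-1.189, -0.999,  5.034]), 'ft_torque': array([-0.14 ,  0.525, -0.048]), 'gripper_width': np.float64(0.571)}
```

View pics/w3.png

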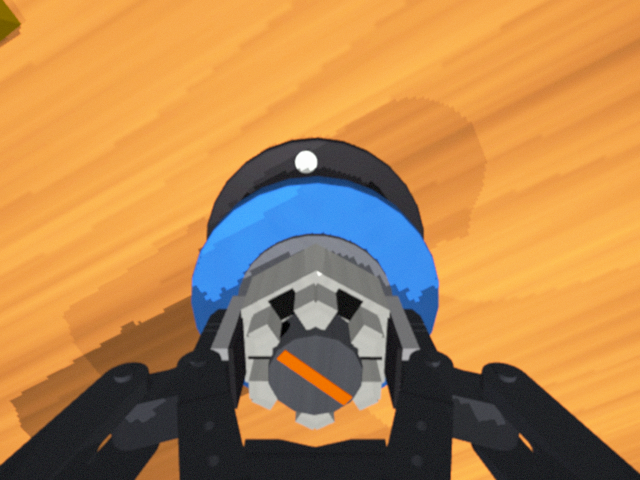

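The pads are on the flats (opening about 49 mm). Now I turn +39° about tool z, which points down, so it is clockwise from above.

Emit:
{"api": "move_arm", "payload": {"deltas": [[0,0,0,0,0,0.05],[0,0,0,0,0,0.12],[0,0,0,0,0,0.19],[0,0,0,0,0,0.26],[0,0,0,0,0,0.33],[0,0,0,0,0,0.39],[0,0,0,0,0,0.42],[0,0,0,0,0,0.433],[0,0,0,0,0,0.433]]}}

```text
t: 5.5
eef_pos: [512.1, -116.8, 81.4]
orientation: [2.627, -1.722, 0.001]
force: [-2.1, -0.5, 6.2]
gripper_width: 0.572
```

```bash
python3 - <<'E'
from h import *
from cell import cams, telemetry
s=telemetry.state(); print({k:np.round(s[k],3) for k in ['t','eef_pos','orientation','force','ft_torque','gripper_width']})
o=s['orientation'];print('jaw',(2*np.degrees(np.arctan2(o[1],o[0]))-90)%180)
im,d=cams.grab_frame('wrist'); cv2.imwrite('pics/w4.png',im[:,:,::-1])
E
```

```text
{'t': np.float64(5.5), 'eef_pos': array([ 512.149, -116.837,   81.381]), 'orientation': array([ 2.627e+00, -1.722e+00,  1.000e-03]), 'force': array([-2.111, -0.52 ,  6.186]), 'ft_torque': array([-0.338,  0.645, -0.082]), 'gripper_width': np.float64(0.572)}
jaw 23.49055611252851
```

View pics/w4.png

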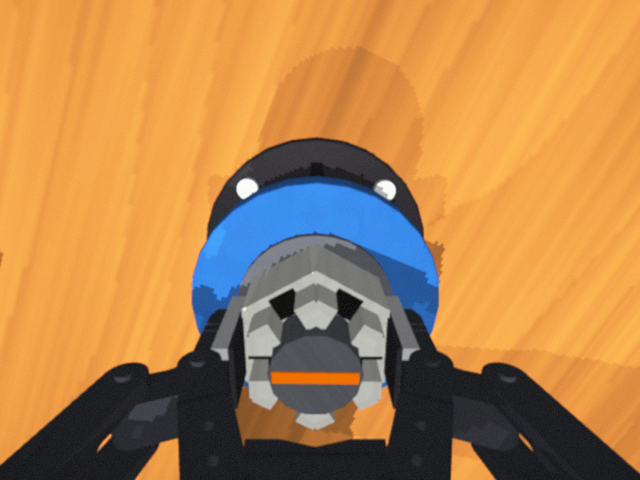

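The orange line now runs straight along the jaw axis at row 378, level from column 272 to 360, so it lines up with the side slots. I release and rise.

Emit:
{"api": "move_arm", "payload": {"deltas": [[0,0,0,0,0,0],[0,0,0,0,0,0],[0,0,0,0,0,0],[0,0,0,0,0,0],[0,0,0,0,0,0]], "jaw": 1}}

```text
t: 6.18
eef_pos: [512.3, -116.2, 80.3]
orientation: [2.627, -1.722, -0.0]
force: [-0.1, -0.2, 0.0]
gripper_width: 1.001
```

Emit:
{"api": "move_arm", "payload": {"deltas": [[0,0,-0.05,0,0,0],[0,0,-0.15,0,0,0],[0,0,-0.3,0,0,0],[0,0,-0.43,0,0,0],[0,0,-0.5,0,0,0],[0,0,-0.5,0,0,0],[0,0,-0.5,0,0,0]]}}

```text
t: 7.05
eef_pos: [511.6, -116.2, 229.8]
orientation: [2.627, -1.723, -0.002]
force: [-0.4, 0.4, -0.2]
gripper_width: 0.999
```

```bash
python3 - <<'E'
from h import *
from cell import cams, telemetry, spotter
s=telemetry.state(); print({k:np.round(s[k],3) for k in ['t','eef_pos','force','gripper_width']})
i=cams.camera_info('wrist'); im,d=cams.grab_frame('wrist'); im=np.ascontiguousarray(im[:,:,::-1]); cv2.imwrite('pics/w5.png',im)
hsv=cv2.cvtColor(im,cv2.COLOR_BGR2HSV); g=proj([[512.5,-116.8,120]],i)[0]
y,x=np.nonzero((hsv[...,0]>3)&(hsv[...,0]<25)&(hsv[...,1]>150)); k=np.hypot(x-g[0],y-g[1])<28
w=atz(np.c_[x[k],y[k]],120,i); c=w.mean(0); u,sv,v=np.linalg.svd(w-c); print(c,np.degrees(np.arctan2(v[0,1],v[0,0])))
cv2.imwrite('pics/rect5.png',rect(im,i,512.5,-116.8,116))
it,_=cams.grab_frame('top'); print(spotter.look_for('top','pin_tray')[:1])
E
```

```text
{'t': np.float64(7.05), 'eef_pos': array([ 511.584, -116.181,  229.759]), 'force': array([-0.4  ,  0.362, -0.199]), 'gripper_width': np.float64(0.999)}
[ 511.91929157 -116.13171323  120.        ] -157.45180688791683
[{'uv': [307.6, 183.1], 'p': 0.57}]
```

View pics/rect5.png

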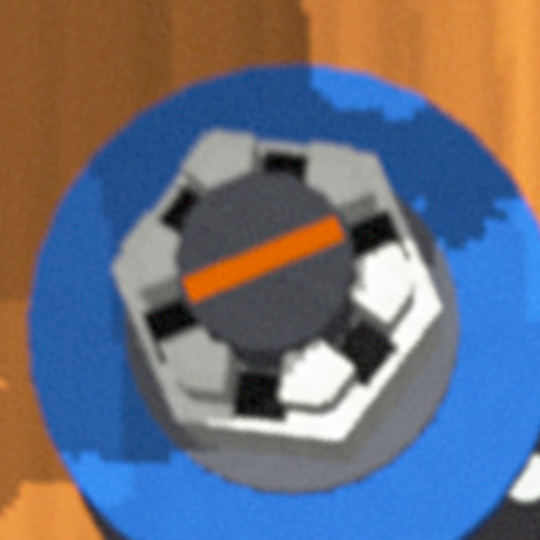

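The picture after release shows the slots at (375,233) and (172,321), a direction of 23.4°. The line is at 22.5°, so they agree within about 1°. The gripper is 150 mm above the work, touching nothing.

```bash
python3 -c "
from cell import hand_in; print(hand_in())"
```

```text
the job is handed in; nothing more can be done
None
```

I gripped the unpinned stand's castle nut across two flats, turned it 39° clockwise to the next slot, let go and lifted clear. I then handed the job in at about 7 s of the 32 s allowed.

- **Alignment:** after release, the wrist picture showed the slot pair at about 23.4° and the orange line at about 22.5°. That is within about 1°, against the 10° allowed.
- **Clearance:** the gripper was fully open, 150 mm above where it had gripped the nut, with forces near zero.
- **Stand and tray left alone:** the arm was not moved close to the pinned stand or the tray. The network placed the tray about 3 px from its first reading, at a lower confidence (0.57 against 0.96). I took that as the network's scatter and did not check it further.
- **Small disagreement:** the top and wrist cameras placed the nut's axis about 1.6 mm apart, which made no difference to the grip.

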